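# Close the paint tubs after class

## Robot

A 6-joint arm with a two-finger parallel gripper is mounted at the origin on the work surface. World frame = base frame: x ahead of the robot, y to its left, z up, the work surface at z = 0. Lengths are in mm, angles in rad, forces in N, time in s.
With the tool pointing down it reaches from about 350 to 975 mm from the base axis. Payload 7.1 kg.
Tool frame: the origin (TCP) lies midway between the tips of the shut fingers; the grasp point (between the pads) lies 19 mm behind it; z points along the fingers, y is the line along which they close (so a half turn about z gives the same grasp; the last joint's range is limited). The gripper opens to 88 mm and grips with 3 to 60 N. Pads are 20 mm wide; open, the fingers measure 115 mm over their backs; the gripper's body (75 mm by 178 mm) begins 61 mm behind the grasp point.
Start: joints at [1.247, 0.423, 1.63, -0, 1.089, -0.019], TCP at [187.532, 596.185, 222.675] pointing down, gripper open.
Joint ranges: [-3, 3], [-0.9, 2.11], [0.09, 2.58], [-1.31, 4.45], [0.11, 2.69], [-2.54, 2.54]. Speed limits (rad/s): [2.39, 2.39, 3.01, 3.14, 3.14, 3.14].

## Interface

Orientations are given as a rotation vector (axis times angle).
In Python, from workcell import get_obs, get_image, camera_params, close_job gives the robot as it stands.
- The arm moves only by the shell command python3 -m creep 'ROWS' [OPENING]. ROWS is a JSON object of lists of equal length, an entry for each row: "delta_pos": the shift along the tool's x, y, z in m, a list of three; "twist": the turn, a rotation vector about the tool's x, y, z in degrees, a list of three. A call has 1 to 20 rows; each row shifts and turns the commanded pose from where the row before left it, along the tool's axes as they then stand; what a row does not reach is not made up. A row lasts 1/12 s, in which the tool goes at most 41.7 mm and 7.16 degrees, less where a joint would pass 70% of its speed; a pose out of reach is approached as far as the arm can. A call with a gripper value outside its range is refused whole. OPENING is the opening, from 0 (shut) to 1 (fully open), set as the call begins (- or left out, the last holds). The fingers move at their own pace and stop on an object; the grip force is fixed at half the most. Time passes only in rows, so rows that do not move let the fingers close. It gives the time, the measured TCP pose, the force, the opening and the grip force at its end, in the units of the state.
- get_obs(): the state, without advancing time (a new reading comes with each control period).
- get_image(name): name is "scene" or "top" or "wrist"; returns (picture, depth): 384x512x3 uint8, red, green, blue; 384x512 float32, mm along the optical axis (not along the pixel's ray), 0 where there is no reading.
- camera_params(name): a dict with "camera_matrix" (3x3 intrinsics, pixels), "k1" (the pictures are not rectified: a ray, as slopes to the right and down, at radius r is drawn at 1 + k1 r^2 times it, then the intrinsics apply), "extrinsics" (4x4, takes a point from camera to world coordinates). Camera axes: x right, y down, z forward; pixel columns grow to the right and rows downward; lengths in mm; the calibration is good to about 2 mm. A picture is of the moment at which its call begins: read the wrist's pose just before it. camera_params takes no time and is no camera call; for the wrist camera it gives the pose at the moment of the call.
- close_job(): hands the job in; it is judged then, once.
The state is a dict: "t": time; "qpos": joint angles; "qvel": joint speeds; "joint_torque": joint torques, N m; "ee_pos": TCP position; "orientation": TCP orientation; "ft_force": force on the tool from outside, world axes, zero at the start; "moment": the same for the moment, N m; "width": finger opening in mm; "grasp_force": force on a finger pad.
Only numpy, scipy, OpenCV 4.12 (cv2) and the standard library are available. Lean on these libraries where they do the work, as an engineer would, in place of code of your own. Each camera call takes 0.05 s, during which the arm holds its last target. There are 200 camera calls.

## Task

The painting class is over: with the tips of the closed fingers, gently press down the loose lids of the three white paint tubs until each is fully home, first the largest tub, then the middle-sized one, then the smallest. Only touch the lids: do not pick up, tip or shove the tubs, and leave the glass, palette, brush, palette knife, pen and bottle where they are.

Things in the scene. Friction and masses are not known exactly. Their poses are not given: they have to be found in the camera images.
- tub_large: the large one of three round white plastic paint tubs that differ only in size, standing loose on the table; 100 mm in diameter, 100 mm high to its rim without the lid; origin at the centre of its underside, z up
- large_top (a point): centre of the flat top of the large tub's round grey lid (106 mm in diameter, 5 mm thick, an 8 mm wide stiff rim); 105 mm above the table when home, up to 12 mm higher while proud. The thin middle inside the rim dishes under a finger by 1 mm per 3 N and springs back (this point stays with the rim): push the middle with 7 to 15 N, ending 3 to 5 mm below the home height
- lid_large (a joint): how far the large tub's push-in lid has been pressed down: 0 = 12 mm proud of the rim, 0.012 m = fully home (a hard stop); starts between 0 and 0.004. It slides straight down under about 5 N, does not spring back and stays where it is left; it cannot be pulled off
- tub_middle: the middle one of three round white plastic paint tubs that differ only in size, standing loose on the table; 80 mm in diameter, 80 mm high to its rim without the lid; origin at the centre of its underside, z up
- middle_top (a point): centre of the flat top of the middle tub's round grey lid (86 mm in diameter, 5 mm thick, an 8 mm wide stiff rim); 85 mm above the table when home, up to 12 mm higher while proud. The thin middle inside the rim dishes under a finger by 1 mm per 3 N and springs back (this point stays with the rim): push the middle with 7 to 15 N, ending 3 to 5 mm below the home height
- lid_middle (a joint): how far the middle tub's push-in lid has been pressed down: 0 = 12 mm proud of the rim, 0.012 m = fully home (a hard stop); starts between 0 and 0.004. It slides straight down under about 5 N, does not spring back and stays where it is left; it cannot be pulled off
- tub_small: the small one of three round white plastic paint tubs that differ only in size, standing loose on the table; 60 mm in diameter, 64 mm high to its rim without the lid; origin at the centre of its underside, z up
- small_top (a point): centre of the flat top of the small tub's round grey lid (66 mm in diameter, 5 mm thick, an 8 mm wide stiff rim); 69 mm above the table when home, up to 12 mm higher while proud. The thin middle inside the rim dishes under a finger by 1 mm per 3 N and springs back (this point stays with the rim): push the middle with 7 to 15 N, ending 3 to 5 mm below the home height
- lid_small (a joint): how far the small tub's push-in lid has been pressed down: 0 = 12 mm proud of the rim, 0.012 m = fully home (a hard stop); starts between 0 and 0.004. It slides straight down under about 5 N, does not spring back and stays where it is left; it cannot be pulled off
- jar: loose open water glass, 66 mm in diameter, 85 mm high; origin at the centre of its underside; to be left alone
- palette: loose round white ceramic mixing palette, 170 mm in diameter, 12 mm high; origin at the centre of its underside; to be left alone
- brush: loose paint brush, 170 mm long, lying along its x axis; origin under its middle; to be left alone
- knife: loose palette knife with a dark wooden handle, 190 mm long, lying along its x axis; origin under its middle; to be left alone
- pen: loose white marker pen with a black cap, 132 mm long, 16 mm thick, lying along its x axis; origin under its middle; to be left alone
- bottle: loose clear drinks bottle with a cap, 64 mm in diameter, 150 mm high; origin at the centre of its underside; to be left alone
Mind the look-alikes: they are no part of the job. Leave any red or turquoise look-alike of the tub_large alone.

How it is judged:
By the outcome, as a careful person would: the job done as asked, in the order asked, and still so for the second after the job is handed in, with the robot touching nothing.
It also fails if it takes over 51 s, if anything falls off the work surface, if the arm or the gripper's body presses on something with over 40 N, if the wrist force passes 120 N, or if a joint passes its speed limit or range.

## Working session

There is one attempt and no reset: what is moved stays moved. The work goes in short steps, Python scripts to look and compute and a shell command to move; the robot and the scene stay as the last step left them, time stands still between calls to the robot, and variables do not carry over. Pictures are saved under pics/ and viewed, at most 10 in all, crops included, and the job is handed in when it is done.

```bash
ls; mkdir -p pics
cat > h.py <<'E'
import numpy as np, cv2
from workcell import *
def grab(name):
    P=camera_params(name); im,d=get_image(name); return P,im,d
def cloud(P,d):
    h,w=d.shape; u,v=np.meshgrid(np.arange(w),np.arange(h))
    K=P["camera_matrix"]; K=np.array(K)
    n=cv2.undistortPoints(np.stack([u,v],-1).reshape(-1,1,2).astype(float),K,np.array([P["k1"],0,0,0,0.])).reshape(h,w,2)
    c=np.dstack([n*d[...,None],d]); E=np.array(P["extrinsics"])
    return c@E[:3,:3].T+E[:3,3]
E
python3 - <<'E'
from h import *
o=get_obs(); print(o)
ims=[]
for n in("scene","top"):
    P,im,d=grab(n); np.savez(f"{n}.npz",im=im,d=d,X=cloud(P,d)); print(P)
    cv2.imwrite(f"pics/{n}.png",im[...,::-1])
E
```

```text
pics
{'t': 0.0, 'qpos': array([ 1.24701893e+00,  4.23854500e-01,  1.63068602e+00,  2.38602071e-05,
        1.08858872e+00, -1.89918110e-02]), 'qvel': array([ 5.24224475e-04,  3.32764962e-04, -1.66802733e-03, -1.05193484e-04,
        9.46819835e-05,  6.37225653e-06]), 'joint_torque': array([ 1.58884999e-03, -5.44622469e+01, -2.73659241e+01,  6.44513383e-02,
        2.28222547e-02, -1.07462909e-04]), 'ee_pos': array([187.34319884, 595.67970289, 221.89472921]), 'orientation': array([-4.76879289e-01, -3.10490058e+00,  2.37242601e-03]), 'ft_force': array([-0.43374503,  0.74547111, -0.46004233]), 'moment': array([0.01064755, 0.03360422, 0.01925996]), 'grasp_force': 0.0, 'width': 87.80303758689213}
{'camera_matrix': array([[413.12006138,   0.        , 249.63826015],
       [  0.        , 413.12006138, 189.26554834],
       [  0.        ,   0.        ,   1.        ]]), 'k1': -0.09003877443011647, 'extrinsics': array([[ 8.86212362e-01,  3.19719776e-01, -3.35271404e-01,
         8.64048069e+02],
       [ 4.63260595e-01, -6.05079290e-01,  6.47509594e-01,
        -7.14085133e+02],
       [ 4.15583961e-03, -7.29149037e-01, -6.84342320e-01,
         8.52831934e+02],
       [ 0.00000000e+00,  0.00000000e+00,  0.00000000e+00,
         1.00000000e+00]])}
{'camera_matrix': array([[381.33852373,   0.        , 253.66557644],
       [  0.        , 381.33852373, 192.81892091],
       [  0.        ,   0.        ,   1.        ]]), 'k1': -0.10163031308540586, 'extrinsics': array([[-1.76054711e-02, -9.91251543e-01,  1.30806830e-01,
         3.35801896e+02],
       [-9.99674141e-01,  1.98697620e-02,  1.60251425e-02,
         1.76024077e+01],
       [-1.84840478e-02, -1.30482075e-01, -9.91278350e-01,
         1.08975817e+03],
       [ 0.00000000e+00,  0.00000000e+00,  0.00000000e+00,
         1.00000000e+00]])}
```

View pics/scene.png

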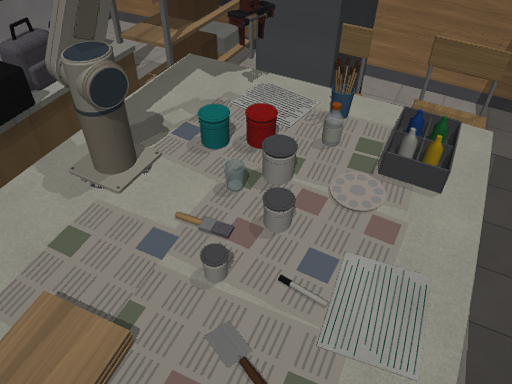

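View pics/top.png

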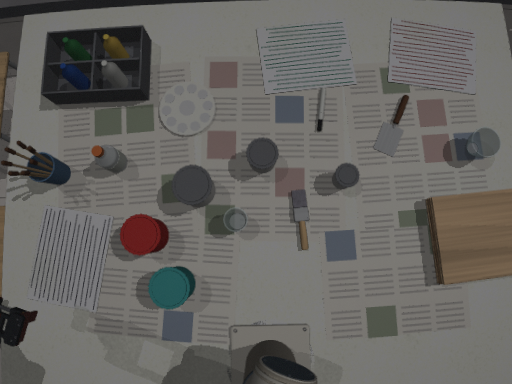

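The white tubs with grey lids are at these pixels:

| Tub | Scene | Top |
|---|---|---|
| Large | (279,160) | (193,185) |
| Middle | (279,210) | (262,155) |
| Small | (215,262) | (345,176) |

Look-alikes to leave alone are the red tub at top (142,235) and scene (262,126), the turquoise tub at top (171,288) and scene (214,126), the jar at top (235,220) and a cup at top (483,143).

Run:
```python
from h import *
seeds={"top":[(193,183),(262,153),(346,174)],"scene":[(279,148),(279,200),(214,255)]}
crops=[]
for n in seeds:
    z=np.load(n+".npz"); X=z["X"]; im=z["im"]
    for (u,v),R in zip(seeds[n],(53,43,33)):
        p=X[v-4:v+5,u-4:u+5].reshape(-1,3); m=np.median(p,0)
        # lid top pixels: near median height and close by
        M=(abs(X[...,2]-m[2])<6)&(np.hypot(X[...,0]-m[0],X[...,1]-m[1])<R*1.6)&(z["d"]>0)
        q=X[M]; c,r=cv2.minEnclosingCircle(q[:,:2].astype(np.float32))
        lo,hi=np.percentile(q[:,:2],[1,99],axis=0)
        print(n,R,"n",M.sum(),"seed",m.round(1),"mean",q.mean(0).round(1),"mid",((lo+hi)/2).round(1),"half",((hi-lo)/2).round(1),"circ",np.round(c,1),round(r,1))
        c=im[max(v-38,0):v+38,u-38:u+38]; crops.append(cv2.resize(c,(256,256),interpolation=cv2.INTER_CUBIC))
cv2.imwrite("pics/crops.png",np.vstack([np.hstack(crops[:3]),np.hstack(crops[3:])])[...,::-1])
# everything tall on the table
z=np.load("top.npz");X=z["X"]
for nm,(u,v) in dict(bottle=(98,152),jar=(235,220),red=(141,234),turq=(170,287)).items(): print(nm,np.median(X[v-3:v+4,u-3:u+4].reshape(-1,3),0).round())
```

```text
top 53 n 1259 seed [493.3 190.7 115.6] mean [490.4 194.9 115.5] mid [490.9 194.7] half [49.8 48.5] circ [491.4 196. ] 53.9
top 43 n 794 seed [574.3   9.6  93.9] mean [575.8  10.1  94.2] mid [575.9   9.8] half [39.9 40. ] circ [576.   10.2] 44.1
top 33 n 443 seed [ 515.2 -215.7   79.2] mean [ 513.5 -217.4   79.2] mid [ 513.1 -217.7] half [30.2 30.4] circ [ 514.5 -218.1] 33.5
scene 53 n 639 seed [496.3 181.1 114.6] mean [491.4 192.8 114.5] mid [490.7 194.8] half [50.5 50.7] circ [491.4 196.3] 56.0
scene 43 n 612 seed [579.1   4.5  93.7] mean [575.9   7.   93.2] mid [575.4   8.5] half [40.7 40.3] circ [575.8  10.1] 44.6
scene 33 n 502 seed [ 515.2 -219.7   78. ] mean [ 513.6 -218.9   78.1] mid [ 513.3 -218. ] half [31.8 30.9] circ [ 513.1 -218.3] 35.1
bottle [575. 434. 149.]
jar [402.  90.   5.]
red [363. 326. 117.]
turq [228. 249. 117.]
```

View pics/crops.png

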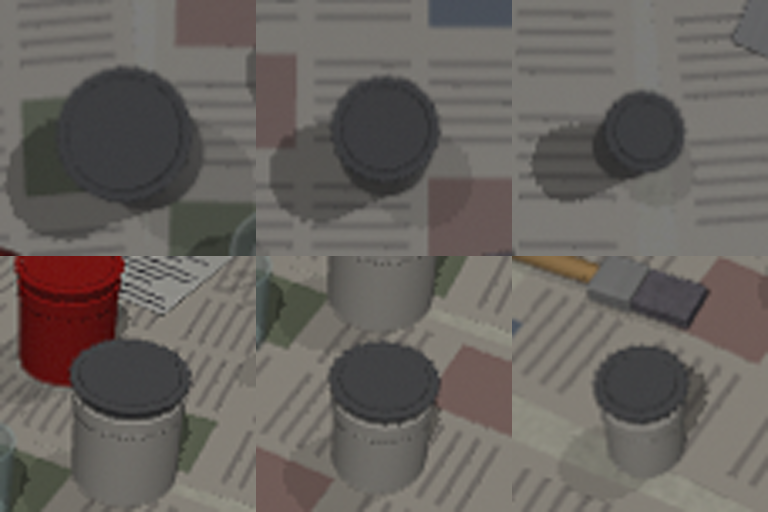

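The crops show the grey lids clearly proud of the white tubs, each with its rim ring, and the red one is a different tub. Both views agree on the tops:

| Tub | x, y, z (mm) | Proud of home (mm) |
|---|---|---|
| Large | 491, 195, 115 | about 10 |
| Middle | 576, 10, 94 | about 9 |
| Small | 513, -218, 79 | about 10 |

These fit the given sizes and the arm's reach.

```bash
cat > go.py <<'E'
import sys; from h import *
from scipy.spatial.transform import Rotation as Ro
o=get_obs(); R=Ro.from_rotvec(o["orientation"]); t=np.array([float(a) for a in sys.argv[1:4]])
print("t",round(o["t"],2),"pos",o["ee_pos"].round(1),"F",o["ft_force"].round(1),"w",round(o["width"],1),"tool delta mm",R.inv().apply(t-o["ee_pos"]).round(1),"tilt",R.as_matrix()[:,2].round(3))
E
python3 go.py 491 195 160
```

```text
t 0.1 pos [187.4 595.7 222. ] F [ 0.7 -0.2 -0.7] w 88.0 tool delta mm [-409.9 -291.1   62.4] tilt [-0.    -0.001 -1.   ]
```

```bash
python3 -m creep '{"delta_pos":[[-0.014,-0.01,0],[-0.028,-0.02,0],[-0.028,-0.02,0],[-0.028,-0.02,0],[-0.028,-0.02,0],[-0.028,-0.02,0],[-0.028,-0.02,0],[-0.028,-0.02,0],[-0.028,-0.02,0],[-0.028,-0.02,0],[-0.028,-0.02,0],[-0.028,-0.02,0.01],[-0.028,-0.02,0.01],[-0.028,-0.02,0.01],[-0.022,-0.015,0.01],[-0.01,-0.006,0.01],[0,0,0],[0,0,0]],"twist":[[0,0,0],[0,0,0],[0,0,0],[0,0,0],[0,0,0],[0,0,0],[0,0,0],[0,0,0],[0,0,0],[0,0,0],[0,0,0],[0,0,0],[0,0,0],[0,0,0],[0,0,0],[0,0,0],[0,0,0],[0,0,0]]}' 0; python3 go.py 491 195 125
```

```text
t: 1.6
ee_pos: [490.6, 194.9, 172.0]
orientation: [-0.479, -3.103, 0.001]
ft_force: [-0.8, -0.7, -0.3]
width: 0.6
grasp_force: 0.0
t 1.6 pos [490.6 194.9 172. ] F [-0.8 -0.7 -0.3] w 0.6 tool delta mm [-0.4  0.3 47. ] tilt [-0.002 -0.    -1.   ]
```

```bash
python3 -m creep '{"delta_pos":[[0,0,0.01],[0,0,0.015],[0,0,0.015],[0,0,0.008],[0,0,0.004],[0,0,0.002],[0,0,0.002],[0,0,0.002],[0,0,0.002],[0,0,0.002],[0,0,0.001],[0,0,0]],"twist":[[0,0,0],[0,0,0],[0,0,0],[0,0,0],[0,0,0],[0,0,0],[0,0,0],[0,0,0],[0,0,0],[0,0,0],[0,0,0],[0,0,0]]}' 0; python3 go.py 491 195 101
```

```text
t: 2.6
ee_pos: [491.6, 196.0, 110.0]
orientation: [0.477, 3.104, 0.001]
ft_force: [-2.2, 2.2, 4.5]
width: 0.6
grasp_force: 2.2
t 2.6 pos [491.6 196.  110. ] F [-2.2  2.2  4.5] w 0.6 tool delta mm [ 0.3 -1.1  9. ] tilt [ 0.001  0.001 -1.   ]
```

```bash
python3 -m creep '{"delta_pos":[[0,0,0.001],[0,0,0.001],[0,0,0.001],[0,0,0.001],[0,0,0.001],[0,0,0.001],[0,0,0.001],[0,0,0],[0,0,0]],"twist":[[0,0,0],[0,0,0],[0,0,0],[0,0,0],[0,0,0],[0,0,0],[0,0,0],[0,0,0],[0,0,0]]}' 0; python3 go.py 491 195 101
```

```text
t: 3.35
ee_pos: [491.7, 195.7, 102.9]
orientation: [0.477, 3.104, 0.001]
ft_force: [-1.1, 4.1, 7.8]
width: 0.7
grasp_force: 3.6
t 3.35 pos [491.7 195.7 102.9] F [-1.1  4.1  7.8] w 0.7 tool delta mm [ 0.5 -0.9  1.9] tilt [ 0.001  0.    -1.   ]
```

```bash
python3 -m creep '{"delta_pos":[[0,0,0.001],[0,0,0.001],[0,0,0],[0,0,0]],"twist":[[0,0,0],[0,0,0],[0,0,0],[0,0,0]]}' 0; python3 go.py 491 195 101
```

```text
t: 3.68
ee_pos: [491.7, 195.7, 101.3]
orientation: [0.477, 3.104, 0.001]
ft_force: [-2.1, 2.5, 11.8]
width: 0.5
grasp_force: 5.9
t 3.68 pos [491.7 195.7 101.3] F [-2.1  2.5 11.8] w 0.5 tool delta mm [ 0.5 -0.9  0.3] tilt [ 0.001  0.    -1.   ]
```

11.8 N at 101.3 mm puts the lid's rest height at about 105.2 mm, so it is home. Next I rise, then work out the move to the middle tub.

```bash
python3 -m creep '{"delta_pos":[[0,0,-0.004],[0,0,-0.01],[0,0,-0.02],[0,0,-0.015],[0,0,0]],"twist":[[0,0,0],[0,0,0],[0,0,0],[0,0,0],[0,0,0]]}' 0; python3 go.py 576 9.7 105
python3 - <<'E'
from h import *
P,im,d=grab("scene");X=cloud(P,d)
for u,v in((279,150),(279,154)): print(np.median(X[v-3:v+4,u-3:u+4,2]))
cv2.imwrite("pics/s2.png",im[80:250,180:360,::-1])
E
```

```text
t: 4.1
ee_pos: [492.5, 195.5, 152.0]
orientation: [0.476, 3.102, 0.001]
ft_force: [1.5, 0.5, 0.4]
width: 0.4
grasp_force: 0.0
t 4.1 pos [492.5 195.5 152. ] F [1.5 0.5 0.4] w 0.4 tool delta mm [-135.2 -152.3   47.2] tilt [ 0.003  0.    -1.   ]
104.28887933779299
104.1368368425882
```

Depth confirms the large lid at about 104.3 mm, within the calibration error of home (105 mm). Now the middle tub.

```bash
python3 -m creep '{"delta_pos":[[-0.01,-0.011,0],[-0.022,-0.025,0],[-0.022,-0.025,0],[-0.022,-0.025,0],[-0.022,-0.025,0],[-0.022,-0.025,0.01],[-0.01,-0.011,0.015],[-0.005,-0.005,0.015],[0,0,0.007],[0,0,0],[0,0,0]],"twist":[[0,0,0],[0,0,0],[0,0,0],[0,0,0],[0,0,0],[0,0,0],[0,0,0],[0,0,0],[0,0,0],[0,0,0],[0,0,0]]}' 0; python3 go.py 576 9.7 81
```

```text
t: 5.07
ee_pos: [573.3, 10.4, 101.7]
orientation: [-0.476, -3.103, 0.001]
ft_force: [-0.1, -0.1, 0.6]
width: 0.6
grasp_force: 0.0
t 5.07 pos [573.3  10.4 101.7] F [-0.1 -0.1  0.6] w 0.6 tool delta mm [-2.8  0.1 20.7] tilt [-0.003 -0.    -1.   ]
```

```bash
python3 -m creep '{"delta_pos":[[-0.0025,0,0.003],[0,0,0.002],[0,0,0.002],[0,0,0.002],[0,0,0.001],[0,0,0.001],[0,0,0.001],[0,0,0.001],[0,0,0.001],[0,0,0.001],[0,0,0.001],[0,0,0.001],[0,0,0.001],[0,0,0],[0,0,0]],"twist":[[0,0,0],[0,0,0],[0,0,0],[0,0,0],[0,0,0],[0,0,0],[0,0,0],[0,0,0],[0,0,0],[0,0,0],[0,0,0],[0,0,0],[0,0,0],[0,0,0],[0,0,0]]}' 0; python3 go.py 576 9.7 81
```

```text
t: 6.32
ee_pos: [577.0, 9.2, 84.6]
orientation: [0.477, 3.105, -0.0]
ft_force: [1.2, 3.4, 4.1]
width: 0.5
grasp_force: 2.1
t 6.32 pos [577.    9.2  84.6] F [1.2 3.4 4.1] w 0.5 tool delta mm [1.1 0.1 3.6] tilt [ 0. -0. -1.]
```

```bash
python3 -m creep '{"delta_pos":[[0,0,0.001],[0,0,0.001],[0,0,0.001],[0,0,0.0005],[0,0,0],[0,0,0]],"twist":[[0,0,0],[0,0,0],[0,0,0],[0,0,0],[0,0,0],[0,0,0]]}' 0; python3 go.py 576 9.7 81
```

```text
t: 6.82
ee_pos: [577.1, 9.3, 81.8]
orientation: [0.477, 3.105, 0.0]
ft_force: [-1.4, 3.7, 10.1]
width: 0.3
grasp_force: 5.2
t 6.82 pos [577.1   9.3  81.8] F [-1.4  3.7 10.1] w 0.3 tool delta mm [1.1 0.  0.8] tilt [ 0.001  0.    -1.   ]
```

```bash
python3 -m creep '{"delta_pos":[[0,0,0.0005],[0,0,0],[0,0,0]],"twist":[[0,0,0],[0,0,0],[0,0,0]]}' 0; python3 -m creep '{"delta_pos":[[0,0,-0.004],[0,0,-0.01],[0,0,-0.02],[0,0,-0.015],[0,0,0]],"twist":[[0,0,0],[0,0,0],[0,0,0],[0,0,0],[0,0,0]]}' 0; python3 go.py 513.3 -218 90
python3 - <<'E'
from h import *
P,im,d=grab("scene");X=cloud(P,d)
for u,v in((279,150),(279,202),(214,255)): print(X[v-2:v+3,u-3:u+4].reshape(-1,3).mean(0).round(1))
E
```

```text
t: 7.07
ee_pos: [577.1, 9.3, 81.4]
orientation: [0.477, 3.105, 0.0]
ft_force: [-1.5, 3.7, 12.2]
width: 0.5
grasp_force: 5.8
t: 7.48
ee_pos: [578.1, 8.8, 132.2]
orientation: [0.476, 3.102, -0.0]
ft_force: [0.4, -0.4, 1.1]
width: 0.5
grasp_force: 0.0
t 7.48 pos [578.1   8.8 132.2] F [ 0.4 -0.4  1.1] w 0.5 tool delta mm [  -6.  -235.8   42.1] tilt [ 0.003 -0.001 -1.   ]
[585.2 -34.1 286.5]
[578.6   6.   84.1]
[ 514.9 -219.9   77.9]
```

The middle lid is home: 12.2 N at 81.4 mm, and depth shows the lid at 84.1 mm. The first reading was the gripper hiding the large tub. Now the small tub.

```bash
python3 -m creep '{"delta_pos":[[0,-0.012,0],[-0.001,-0.028,0],[-0.001,-0.03,0],[-0.001,-0.03,0],[-0.001,-0.03,0],[-0.001,-0.03,0],[-0.001,-0.03,0.01],[0,-0.025,0.012],[0,-0.014,0.012],[0,-0.007,0.006],[0,0,0],[0,0,0]],"twist":[[0,0,0],[0,0,0],[0,0,0],[0,0,0],[0,0,0],[0,0,0],[0,0,0],[0,0,0],[0,0,0],[0,0,0],[0,0,0],[0,0,0]]}' 0; python3 go.py 513.3 -218 65
```

```text
t: 8.53
ee_pos: [510.8, -217.5, 88.8]
orientation: [-0.478, -3.103, -0.001]
ft_force: [0.1, -0.4, -0.6]
width: 0.6
grasp_force: 0.0
t 8.53 pos [ 510.8 -217.5   88.8] F [ 0.1 -0.4 -0.6] w 0.6 tool delta mm [-2.6  0.2 23.8] tilt [-0.002  0.001 -1.   ]
```

```bash
python3 -m creep '{"delta_pos":[[-0.0015,0,0.003],[0,0,0.002],[0,0,0.002],[0,0,0.002],[0,0,0.001],[0,0,0.001],[0,0,0.001],[0,0,0.001],[0,0,0.001],[0,0,0.001],[0,0,0.001],[0,0,0.001],[0,0,0.001],[0,0,0.001],[0,0,0.001],[0,0,0],[0,0,0]],"twist":[[0,0,0],[0,0,0],[0,0,0],[0,0,0],[0,0,0],[0,0,0],[0,0,0],[0,0,0],[0,0,0],[0,0,0],[0,0,0],[0,0,0],[0,0,0],[0,0,0],[0,0,0],[0,0,0],[0,0,0]]}' 0; python3 go.py 513.3 -218 65
```

```text
t: 9.95
ee_pos: [513.3, -218.1, 69.6]
orientation: [0.477, 3.105, -0.0]
ft_force: [0.5, 2.8, 3.8]
width: 0.5
grasp_force: 2.1
t 9.95 pos [ 513.3 -218.1   69.6] F [0.5 2.8 3.8] w 0.5 tool delta mm [0.  0.1 4.6] tilt [ 0. -0. -1.]
```

```bash
python3 -m creep '{"delta_pos":[[0,0,0.001],[0,0,0.001],[0,0,0.001],[0,0,0.001],[0,0,0.0005],[0,0,0],[0,0,0]],"twist":[[0,0,0],[0,0,0],[0,0,0],[0,0,0],[0,0,0],[0,0,0],[0,0,0]]}' 0; python3 go.py 513.3 -218 65
```

```text
t: 10.53
ee_pos: [513.3, -217.9, 65.7]
orientation: [0.477, 3.105, 0.0]
ft_force: [-0.3, 5.1, 11.1]
width: 0.5
grasp_force: 5.4
t 10.53 pos [ 513.3 -217.9   65.7] F [-0.3  5.1 11.1] w 0.5 tool delta mm [ 0.  -0.1  0.6] tilt [ 0.  0. -1.]
```

```bash
python3 -m creep '{"delta_pos":[[0,0,0.0005],[0,0,0],[0,0,0]],"twist":[[0,0,0],[0,0,0],[0,0,0]]}' 0; python3 -m creep '{"delta_pos":[[0,0,-0.004],[0,0,-0.01],[0,0,-0.02],[0,0,-0.03],[0,0,-0.04],[0,0,-0.04],[0,-0.03,-0.02],[0,-0.03,0],[0,-0.03,0],[0,-0.03,0],[0,-0.03,0],[0,-0.015,0],[0,0,0],[0,0,0]],"twist":[[0,0,0],[0,0,0],[0,0,0],[0,0,0],[0,0,0],[0,0,0],[0,0,0],[0,0,0],[0,0,0],[0,0,0],[0,0,0],[0,0,0],[0,0,0],[0,0,0]]}' 0;  python3 - <<'E'
from h import *
for n,S in {"top":[(193,183),(262,153),(346,174)],"scene":[(279,152),(279,203),(214,257)]}.items():
    P,im,d=grab(n);X=cloud(P,d)
    for (u,v),R,h in zip(S,(53,43,33),(105,85,69)):
        M=(abs(X[...,2]-h)<5)&(np.hypot(X[...,0]-X[v,u,0],X[...,1]-X[v,u,1])<R*1.6)&(d>0); q=X[M]
        lo,hi=np.percentile(q[:,:2],[1,99],axis=0)
        print(n,h,M.sum(),((lo+hi)/2).round(1),"z",np.median(X[v-2:v+3,u-2:u+3,2]).round(1))
    cv2.imwrite("pics/end_%s.png"%n,im[...,::-1])
E
```

```text
t: 10.78
ee_pos: [513.4, -217.9, 65.3]
orientation: [0.477, 3.105, 0.0]
ft_force: [-1.0, 4.6, 12.0]
width: 0.3
grasp_force: 6.0
t: 11.95
ee_pos: [463.2, -375.6, 228.4]
orientation: [-0.48, -3.104, -0.001]
ft_force: [-0.5, -0.1, 0.1]
width: 0.5
grasp_force: 0.0
top 105 1225 [491.2 194.5] z 105.2
top 85 777 [576.2   9.7] z 85.0
top 69 425 [ 513.2 -218. ] z 69.7
scene 105 638 [490.8 193.7] z 103.5
scene 85 610 [575.3   9.3] z 83.9
scene 69 494 [ 513.2 -218.4] z 68.2
```

View pics/end_scene.png

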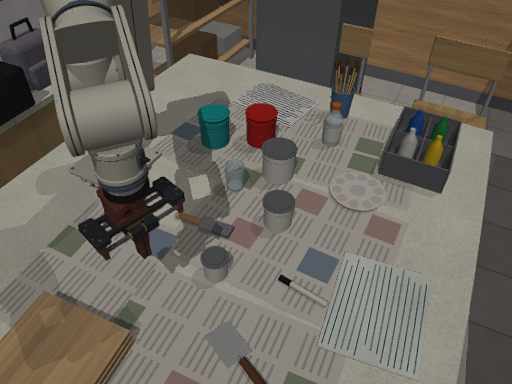

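The final picture shows all three lids down, at scene (279,150), (279,203) and (214,257). The tubs have not moved and everything else is where it was.

```bash
python3 -c "
from workcell import close_job; print(close_job())"
```

```text
the job is handed in; nothing more can be done
None
```

All three lids are pressed home in order (large, middle, small) with about 12 N each, the tubs stand where they were, nothing else was touched, and the job was handed in at about 12 s.

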